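# Pulse the spice mill: bridge bar in, bayonet lid on, held at half turn

### The job

Lay the steel bridge bar across the two notched supports inside the open spice mill and let go of it. Then put the lid on: lower its lugs through the two slots of the rim until it sits flat, and twist it clockwise, seen from above, half way to the green marks, not on into the lock catch. A spring turns it back, so finish while still holding the lid steady at the green marks, and leave the jars and the twine alone.

Things in the scene. Friction and masses are not known exactly. Their poses are not given: they have to be found in the camera images.
- mill: White round spice mill, fixed to the table at varying place and yaw, 148 mm wide at the foot, 138 at the top, 115 high. Origin: centre of its underside, z up. Open bowl 70 mm deep inside. Two grey supports for the bar stand in the bowl at the mill's +y and -y; two slots for the lid's lugs are in the aluminium rim at +x and -x.
- mill_rim (a point): On the mill's axis, level with the rim's top (115 mm high). Opening 81 mm wide, rim 8 mm thick. Slots 18 mm wide reach to 53 mm from the axis at the mill's +x and -x; the channel under the rim to 49 mm. Marks on the rim, each twice, half a turn apart: black at the slots (insert), green 45 degrees clockwise of them (half way), red 90 degrees clockwise (lock).
- mill_seat (a point): On the mill's axis, level with the supports' ledges (79 mm high). The laid bar's origin belongs here, bar x along mill y (either way round). Ledges reach from 24 to 40 mm from the axis; cheeks 8 mm high leave a notch 18 mm wide; end walls are 80 mm apart. Between the supports (48 mm) the bowl is free for fingers down to 58 mm height.
- bar: Steel bridge bar, 70 mm long (its x), 12 mm wide (y), 14 mm high (z), 70 g. Origin: centre of its underside. It lies flat on the table; the same after a half turn.
- lid: White bayonet lid, ~140 g, upright on the table; origin: centre of underside; same after a half turn. Plug 76 mm wide, 16 high; flange 108 wide at 16 to 22 mm; blue grip bar 70 long (lid x), 18 wide, from 22 to 50 mm height. Two lugs at +x, -x: 12 wide, 6 high, to 46 mm from axis, marked by black lines. Seated: flange on the rim, origin 99 mm high, x along mill x to insert, 2 mm play in height.
- switch (a joint): Sprung ring under the rim, pushed by the lugs: rad, 0 at rest, grows as the lid turns clockwise, end stop 1.5. Lugs meet it after about 0.07 rad, so it reads the lid's turn less 0.07: 0.72 at the green marks (lid turned 0.785). Spring back-torque 0.03 Nm at 0, 0.10 at 0.72. The lock's sprung balls touch the lugs from about 1.0; the lock clicks at about 1.45.
- jar_a: Loose filled jar with brass-coloured lid, 60 mm across, 68 mm high; origin: centre of its underside. Leave alone.
- jar_b: Second such jar. Leave alone.
- twine: Loose cork-brown spool of twine, 54 mm across, 55 mm high; origin: centre of its underside. Leave alone.
Things that resemble listed ones, but are neither listed nor needed, are in the scene too. There is more than one size of the lid; the job needs the smaller. Of the things shaped like the bar, the steel one is meant.

How it is judged:
By the outcome, as a careful person would: the job done as asked, in the order asked, and still so for the second after the job is handed in, while the arm keeps its last pose, push and grip.
It also fails if it takes over 67 s, if anything falls off the work surface, if the arm or the gripper's body presses on something with over 40 N, if the wrist force passes 120 N, or if a joint passes its speed limit or range.

### The arm

A 7-joint arm with a two-finger parallel gripper is mounted at the origin on the work surface. World frame = base frame: x ahead of the robot, y to its left, z up, the work surface at z = 0. Lengths are in mm, angles in degrees, forces in N, time in s.
With the tool pointing down it reaches from about 375 to 925 mm from the base axis. Payload 3.1 kg.
Tool frame: the origin (TCP) lies midway between the tips of the shut fingers; the grasp point (between the pads) lies 19 mm behind it (r.hold_point_z is the distance from the TCP to the grasp point, in mm); z points along the fingers, y is the line along which they close (so a half turn about z gives the same grasp; the last joint's range is limited). The gripper opens to 85 mm and grips with 20 to 120 N. Pads are 22 mm wide; open, the fingers measure 114 mm over their backs; the gripper's body (76 mm by 85 mm) begins 54 mm behind the grasp point. The pads swing forward as they close: fully open they stand 13 mm farther back than shut.
Start: joints at [67.105, 21.939, 2.515, 91.553, -1.026, 66.532, -2.859], TCP at [193.226, -620.618, 198.969] pointing down, gripper open.
Joint ranges: [-149.38, 149.38], [-23.57, 123.04], [-84.95, 90], [0, 143.3], [-89.99, 269.99], [3.08, 112.72], [-163.45, 163.45]. Speed limits (degrees/s): [159.86, 159.86, 180, 180, 180, 180, 180].

### API

Orientations are given as [roll, pitch, yaw] about the fixed x, y, z axes, in that order (R = Rz(yaw) Ry(pitch) Rx(roll)).
In Python, from cell import r gives the robot as it stands.
- The arm moves only by the tool arm_command, never from a script. Its argument "commands" is a list of rows, each an object with "jaw": the closure, from -1 (fully open) to 1 (shut), so that 0 is half open; "linear": the shift along the tool's x, y, z in mm, a list of three; "twist": the turn, a rotation vector about the tool's x, y, z in rad, a list of three. A call has 1 to 20 rows; each row is the pose to reach, as a shift and turn from the pose commanded when the call began, along the tool's axes at that moment; what a row does not reach only later rows make up. A row lasts 1/8 s, in which the tool goes at most 62.5 mm and 10.7 degrees, less where a joint would pass 70% of its speed; a pose out of reach is approached as far as the arm can. A call with a gripper value outside its range is refused whole. The fingers move at their own pace and stop on an object; "grip_force" is the grip in N (left out, the last holds). Time passes only in rows, so rows that repeat a pose let the fingers close. It gives the time, the measured TCP pose, the force, the opening and the grip force at its end, in the units of the state.
- r.get_state(): the state, without advancing time (a new reading comes with each control period).
- r.camera(name): name is "scene" or "top" or "wrist"; returns (picture, depth): 420x560x3 uint8, red, green, blue; 420x560 float32, mm along the optical axis (not along the pixel's ray), 0 where there is no reading.
- r.camera_info(name): a dict with "fov_y" (degrees; the focal length in pixels is half the picture's height over the tangent of half this angle, whatever the lens; pixels are square), "cx", "cy" (the principal point, pixels), "view" (4x4, takes a point from world to camera coordinates); the wrist camera has in their place "T_tool_cam" (4x4, takes a point from camera to tool coordinates, whose origin is the TCP and whose axes are the flange's). Camera axes: x right, y up, looking along -z (the intrinsics and any distortion apply to the point x, -y, -z); pixel columns grow to the right and rows downward; lengths in mm; the calibration is good to about 2 mm. A picture is of the moment at which its call begins: read the wrist's pose just before it. camera_info takes no time and is no camera call.
- r.hand_in(): hands the job in; it is judged then, once.
The state is a dict: "t": time; "joint_positions": joint angles; "joint_velocities": joint speeds; "joint_efforts": joint torques, N m; "tcp_pos": TCP position; "orientation": TCP orientation; "force": force on the tool from outside, world axes, zero at the start; "moment": the same for the moment, N m; "opening": opening from 0.0 (shut) to 1.0 (fully open); "finger_force": force on a finger pad.
Only numpy, scipy, OpenCV 4.12 (cv2) and the standard library are available. Lean on these libraries where they do the work, as an engineer would, in place of code of your own. Each camera call takes 0.05 s, during which the arm holds its last target. There are 200 camera calls.

## Working session

There is one attempt and no reset: what is moved stays moved. The work goes in short steps, Python scripts to look and compute and a tool call to move; the robot and the scene stay as the last step left them, time stands still between calls to the robot, and variables do not carry over. Pictures are saved under pics/ and viewed, at most 10 in all, crops included, and the job is handed in when it is done.

Besides the shell and the picture viewer there is one more tool, called after "Call:" as name([rows], argument=value, ...), one row to a line, values as JSON. arm_command: Moves the arm, as the interface text tells. Its arguments: {"type":"object","properties":{"commands":{"type":"array","items":{"type":"object","properties":{"jaw":{"type":"number"},"linear":{"type":"array","items":{"type":"number"}},"twist":{"type":"array","items":{"type":"number"}}}}},"grip_force":{"type":"number"}},"required":["commands"]}

```bash
ls; mkdir -p pics; cat > h.py <<'E'
import numpy as np,cv2
from cell import r
def save(n,img): cv2.imwrite(n,cv2.cvtColor(img,cv2.COLOR_RGB2BGR))
E
python3 - <<'E'
from h import *
s=r.get_state();print(s)
for n in("scene","top"):
    p,d=r.camera(n);np.savez(n+".npz",p=p,d=d);save(f"pics/{n}0.png",p);print(n,r.camera_info(n))
print(r.camera_info("wrist"),r.hold_point_z)
E
```

```text
pics
{'t': 0.0, 'joint_positions': array([67.10511273, 21.99155717,  2.51019903, 91.64849246, -1.02399243,
       66.53110831, -2.85982939]), 'joint_velocities': array([-0.09303618,  0.02235087,  0.0149008 ,  0.03745054, -0.01090153,
       -0.01575472, -0.05364078]), 'joint_efforts': array([-1.97358725e-05, -4.33466935e+01,  1.02452204e+00, -2.49517626e+01,
        1.06020484e-02,  1.14459978e-02,  3.77158518e-07]), 'tcp_pos': array([ 192.89339673, -619.65332164,  197.59611408]), 'orientation': array([-1.79851566e+02,  8.93794231e-03,  1.72970249e+01]), 'force': array([ 0.0040591 , -0.21855439, -0.35475164]), 'moment': array([0.01001656, 0.01733943, 0.03220106]), 'finger_force': 0.0, 'opening': 1.0008836004320374}
scene {'fov_y': 51.17494210409142, 'cx': 284.49812429097517, 'cy': 209.9422308176096, 'view': array([[-7.95668684e-01,  6.05731319e-01, -9.56280563e-04,
         4.34703544e+02],
       [-4.20144776e-01, -5.50749722e-01,  7.21216410e-01,
         1.64404774e+02],
       [ 4.36336696e-01,  5.74251088e-01,  6.92709156e-01,
        -1.45594187e+03],
       [ 0.00000000e+00,  
[... 249 characters left out ...]
.65833700e-01,  1.58953877e-01,  2.04692277e-01,
        -5.57935659e+02],
       [-2.01099686e-01, -3.85423308e-02,  9.78812242e-01,
        -7.98999702e+02],
       [ 0.00000000e+00,  0.00000000e+00,  0.00000000e+00,
         1.00000000e+00]])}
{'fov_y': 71.83987656109973, 'cx': 279.239252445719, 'cy': 207.44435727477918, 'T_tool_cam': array([[-3.14732612e-04,  9.64772859e-01,  2.63084078e-01,
         6.71523192e+01],
       [ 9.99998697e-01,  7.20191441e-04, -1.44474328e-03,
         5.22201778e-01],
       [-1.58332000e-03,  2.63083280e-01, -9.64771828e-01,
        -1.75227799e+02],
       [ 0.00000000e+00,  0.00000000e+00,  0.00000000e+00,
         1.00000000e+00]])} 18.700000000000003
```

View pics/top0.png

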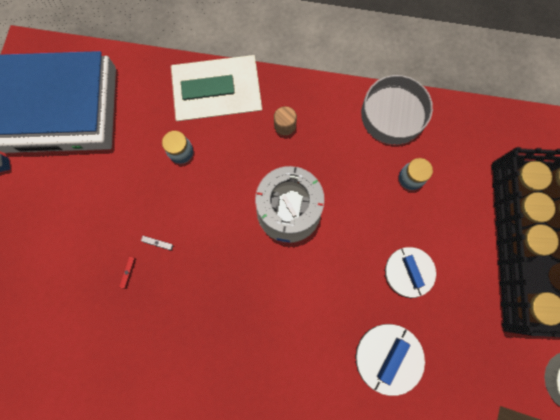

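View pics/scene0.png

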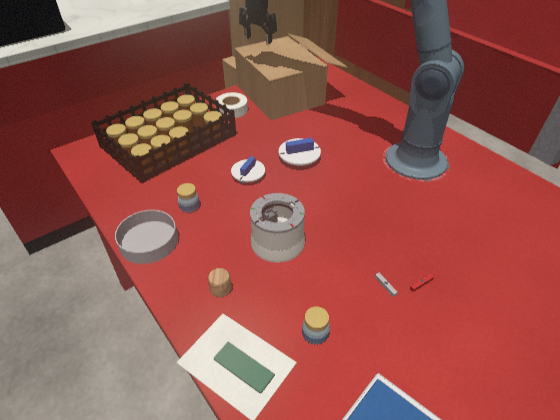

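The top view shows bar-like things: a grey bar (157,243), a red one (127,272) and a green case (208,88). The lids are a small one (411,272) and a big one (390,360). The mill is at (290,200), with other jars in the crate on the right. I choose the grey bar and the small lid, and measure them now.

```bash
cat >> h.py <<'E'
def cloud(d,info,V=None):
    f=d.shape[0]/2/np.tan(np.radians(info["fov_y"]/2))
    v,u=np.mgrid[:d.shape[0],:d.shape[1]]
    P=np.stack([(u-info["cx"])/f*d,-(v-info["cy"])/f*d,-d,np.ones_like(d)],-1)
    M=np.linalg.inv(info["view"]) if V is None else V
    return (P@M.T)[...,:3]
def rect(P,mask):
    q=P[mask][:,:2].astype(np.float32); return cv2.minAreaRect(q)
E
python3 - <<'E'
from h import *
z=np.load("top.npz");p,d=z["p"].astype(int),z["d"];I=r.camera_info("top");C=cloud(d,I);np.save("C.npy",C)
R,G,B=p[...,0],p[...,1],p[...,2]
def win(u0,u1,v0,v1):
    m=np.zeros(d.shape,bool);m[v0:v1,u0:u1]=1;return m&(d>0)
print("table",np.round(C[[300,300,150,380],[50,250,330,200]],1))
m=win(135,180,230,256)&(G>110)
print("bar",rect(C,m),np.percentile(C[m][:,2],[5,50,95]),p[243,150],p[243,165],m.sum())
for n,w in(("small",(380,445,240,305)),("big",(350,430,320,400))):
    w=win(*w); m=w&(B>R+40)&(C[...,2]>35)
    print(n,"grip",rect(C,m),np.median(C[m][:,2]),m.sum())
    m=w&(C[...,2]>12)&(C[...,2]<30)&(G>110); print(" flange",cv2.minEnclosingCircle(C[m][:,:2].astype(np.float32)),np.median(C[m][:,2]))
m=win(240,340,150,250)&(C[...,2]>108)&(C[...,2]<122)
print("rim",cv2.minEnclosingCircle(C[m][:,:2].astype(np.float32)),np.median(C[m][:,2]),m.sum())
for n,(u,v) in dict(jar_a=(175,142),jar_b=(419,170),twine=(286,117)).items(): print(n,C[v,u].round())
crops=[(p[215:285,105:215],),(p[150:250,235:345],),(p[230:310,365:455],)]
print
c=lambda a:cv2.resize(a[0].astype(np.uint8),(400,300),interpolation=cv2.INTER_CUBIC)
im=np.vstack([np.hstack([c((p[220:280,110:190],)),c((p[235:310,360:460],))]),np.hstack([c((p[155:245,230:350],)),c((p[320:400,340:440],))])])
save("pics/crop1.png",im)
E
```

```text
table [[ 2.943e+02  5.024e+02  2.300e+00]
 [ 3.666e+02  6.590e+01  1.000e-01]
 [ 7.422e+02 -6.050e+01  7.000e-01]
 [ 1.860e+02  1.411e+02  1.600e+00]]
bar ((457.6846008300781, 298.1603088378906), (76.32682800292969, 14.007074356079102), 83.4378662109375) [ 0.29598443 14.47384182 16.96767244] [171 156 152] [211 195 190] 187
small grip ((483.8888244628906, -270.3220520019531), (68.23776245117188, 17.273216247558594), 27.703977584838867) 49.947001330636795 300
 flange ((484.371337890625, -271.05377197265625), 54.2607307434082) 22.17887242029883
big grip ((297.8816833496094, -244.05194091796875), (23.282642364501953, 88.87084197998047), 69.59175872802734) 64.885590401108 636
 flange ((297.26458740234375, -245.27261352539062), 70.4576187133789) 28.408395013019685
rim ((580.697998046875, 14.311222076416016), 69.89838409423828) 115.33649206957944 2305
jar_a [678. 286.  69.]
jar_b [ 702. -254.   67.]
twine [783.  53.  56.]
```

View pics/crop1.png

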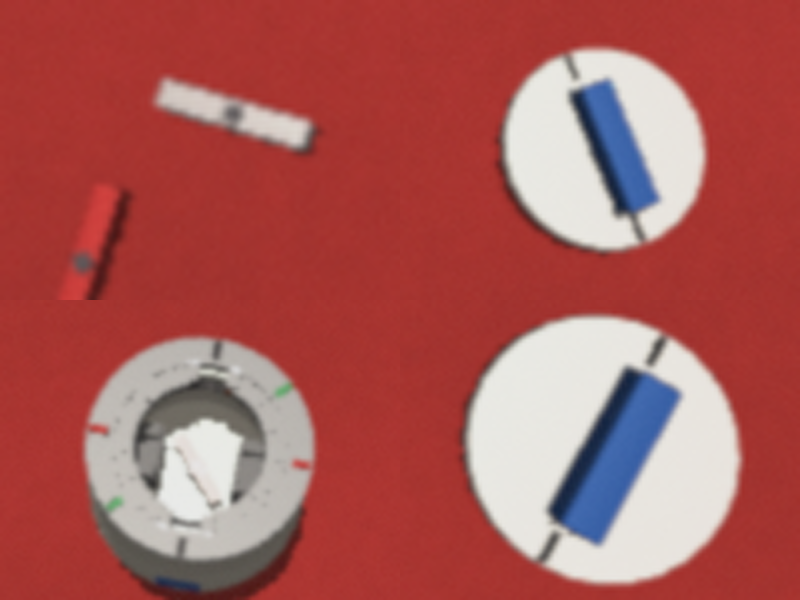

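```bash
cat >> h.py <<'E'
from scipy.spatial.transform import Rotation as Ro
def plan(*targets):
    "targets (x,y,z,yaw): prints shift, twist in tool axes of now"
    s=r.get_state();R0=Ro.from_euler("xyz",s["orientation"],degrees=True)
    print("t %.2f"%s["t"],"tcp",s["tcp_pos"].round(1),s["orientation"].round(2),"open %.3f"%s["opening"],"F",s["force"].round(1),"M",s["moment"].round(2),"j7 %.0f"%s["joint_positions"][6])
    for x,y,z,w in targets:
        R=Ro.from_euler("xyz",[180,0,w],degrees=True)
        print((x,y,z,w),"lin",R0.inv().apply(np.array([x,y,z])-s["tcp_pos"]).round(1),"tw",(R0.inv()*R).as_rotvec().round(4))
def wcloud():
    s=r.get_state();p,d=r.camera("wrist");I=r.camera_info("wrist")
    T=np.eye(4);T[:3,:3]=Ro.from_euler("xyz",s["orientation"],degrees=True).as_matrix();T[:3,3]=s["tcp_pos"]
    return p,d,cloud(d,I,T@I["T_tool_cam"])
E
python3 - <<'E'
from h import *
C=np.load("C.npy")
a,b=C[170,295],C[229,284];print(a,b,np.degrees(np.arctan2(*(a-b)[1::-1])))
a,b=C[155+43*0+39,230+30],C[155+49,230+90];print(a,b,np.degrees(np.arctan2(*(a-b)[1::-1])))
print(C[195:215:4,270:310:5,2].round())
plan((430,-250,240,50),(458,298,160,83.4))
E
```

```text
[641.92572036  12.5763325  115.66751603] [516.74234338  15.17493333 115.38539143] -1.1891952727202815
[579.46552546  74.75509462 117.69831038] [578.80178608 -48.37860958 116.8491373 ] 89.69115607195468
[[115.  88.  44.  57.  45.  46.  43.  43.]
 [ 88.  80.  48.  60.  45.  44.  45.  87.]
 [116.  77.  46.  48.  58.  45.  46.  83.]
 [114.  86.  44.  43.  58.  44.  78.  81.]
 [113.  48.  48.  46.  48.  58.  79.  91.]]
t 0.10 tcp [ 192.9 -619.7  197.7] [-1.7986e+02  1.0000e-02  1.7300e+01] open 1.001 F [-0.8  0.5  0.5] M [ 0.02 -0.01  0.02] j7 -3
(430, -250, 240, 50) lin [ 336.3 -282.6  -41.7] tw [-0.0024 -0.0006 -0.5708]
(458, 298, 160, 83.4) lin [ 526.  -797.3   39.6] tw [-0.0022 -0.0013 -1.1537]
```

Call:
arm_command([
  {"jaw": -1, "linear": [336, -283, -42], "twist": [-0.002, 0, -0.57]},
  {"jaw": -1, "linear": [336, -283, -42], "twist": [-0.002, 0, -0.57]},
  {"jaw": -1, "linear": [336, -283, -42], "twist": [-0.002, 0, -0.57]},
  {"jaw": -1, "linear": [336, -283, -42], "twist": [-0.002, 0, -0.57]},
  {"jaw": -1, "linear": [336, -283, -42], "twist": [-0.002, 0, -0.57]},
  {"jaw": -1, "linear": [336, -283, -42], "twist": [-0.002, 0, -0.57]},
  {"jaw": -1, "linear": [336, -283, -42], "twist": [-0.002, 0, -0.57]},
  {"jaw": -1, "linear": [526, -797, 40], "twist": [-0.002, 0, -1.154]},
  {"jaw": -1, "linear": [526, -797, 40], "twist": [-0.002, 0, -1.154]},
  {"jaw": -1, "linear": [526, -797, 40], "twist": [-0.002, 0, -1.154]},
  {"jaw": -1, "linear": [526, -797, 40], "twist": [-0.002, 0, -1.154]},
  {"jaw": -1, "linear": [526, -797, 40], "twist": [-0.002, 0, -1.154]},
  {"jaw": -1, "linear": [526, -797, 40], "twist": [-0.002, 0, -1.154]},
  {"jaw": -1, "linear": [526, -797, 40], "twist": [-0.002, 0, -1.154]},
  {"jaw": -1, "linear": [526, -797, 40], "twist": [-0.002, 0, -1.154]},
  {"jaw": -1, "linear": [526, -797, 40], "twist": [-0.002, 0, -1.154]},
  {"jaw": -1, "linear": [526, -797, 40], "twist": [-0.002, 0, -1.154]},
  {"jaw": -1, "linear": [526, -797, 40], "twist": [-0.002, 0, -1.154]},
])

```text
t: 2.35
tcp_pos: [458.1, 295.9, 158.3]
orientation: [180.0, 0.1, 83.4]
force: [-1.3, -0.5, -0.7]
opening: 1.002
finger_force: 0.0
```

```bash
python3 - <<'E'
from h import *
p,d,C=wcloud();save("pics/w1.png",p)
z=C[...,2];m=(z>9)&(z<20)&(d>0)&(p[...,1]>90)
n,l,st,c=cv2.connectedComponentsWithStats(m.astype(np.uint8))
for i in range(1,n):
    if st[i,4]>300: print(st[i],rect(C,l==i),np.median(z[l==i]))
plan()
E
```

```text
[274 160  11  61 631] ((458.6264343261719, 293.4522705078125), (69.1832046508789, 11.32861328125), 83.16565704345703) 14.445623297247778
t 2.40 tcp [458.7 294.8 158.5] [1.7993e+02 1.7000e-01 8.3310e+01] open 1.004 F [-0.1 -1.   0.2] M [-0.02  0.01  0.01] j7 -57
```

View pics/w1.png

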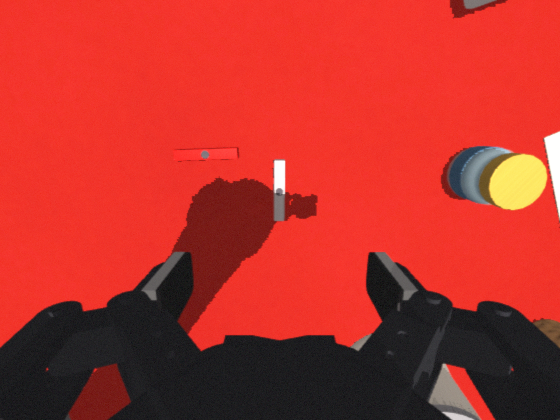

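The wrist view shows the steel bar centred at (280,190), with the red one at (206,154), clear of the fingers. I descend with the jaws half open.

```bash
python3 - <<'E'
from h import *
plan((458.6,294,40,83.2),(458.6,294,4,83.2))
E
```

```text
t 2.40 tcp [458.7 294.8 158.5] [1.7993e+02 1.7000e-01 8.3310e+01] open 1.004 F [-0.1 -1.   0.2] M [-0.02  0.01  0.01] j7 -57
(458.6, 294, 40, 83.2) lin [ -0.5  -0.2 118.5] tw [0.0012 0.0029 0.0019]
(458.6, 294, 4, 83.2) lin [ -0.4  -0.2 154.5] tw [0.0012 0.0029 0.0019]
```

Call:
arm_command([
  {"jaw": 0, "linear": [-0.5, 0, 60], "twist": [0, 0.003, 0]},
  {"jaw": 0, "linear": [-0.5, 0, 110], "twist": [0, 0.003, 0]},
  {"jaw": 0, "linear": [-0.5, 0, 135], "twist": [0, 0.003, 0]},
  {"jaw": 0, "linear": [-0.5, 0, 135], "twist": [0, 0.003, 0]},
  {"jaw": 0, "linear": [-0.5, 0, 135], "twist": [0, 0.003, 0]},
])

```text
t: 3.02
tcp_pos: [460.3, 295.5, 25.4]
orientation: [179.8, -0.2, 83.3]
force: [0.4, 0.5, 0.2]
opening: 0.502
finger_force: 0.0
```

```bash
python3 - <<'E'
from h import *
p,d,C=wcloud()
z=C[...,2];m=(z>9)&(z<20)&(d>0)&(p[...,1]>90)
n,l,st,c=cv2.connectedComponentsWithStats(m.astype(np.uint8))
for i in range(1,n):
    if st[i,4]>300: print(st[i],rect(C,l==i),np.median(z[l==i]))
plan((458.6,294,4,83.2))
E
```

```text
[ 267  180   18   98 1528] ((458.48345947265625, 293.9091796875), (69.64802551269531, 11.589239120483398), 83.45707702636719) 14.38406274280392
t 3.08 tcp [460.5 296.1  25.8] [179.73  -0.2   83.32] open 0.502 F [-0.1 -0.8 -0. ] M [0.05 0.01 0.01] j7 -65
(458.6, 294, 4, 83.2) lin [-2.4 -1.7 21.8] tw [ 0.0047 -0.0036  0.0021]
```

Call:
arm_command([
  {"jaw": 0, "linear": [-2.2, -1.7, 21], "twist": [0.004, -0.003, 0]},
  {"jaw": 0, "linear": [-2.2, -1.7, 21], "twist": [0.004, -0.003, 0]},
  {"jaw": 1, "linear": [-2.2, -1.7, 21], "twist": [0.004, -0.003, 0]},
  {"jaw": 1, "linear": [-2.2, -1.7, 21], "twist": [0.004, -0.003, 0]},
  {"jaw": 1, "linear": [-2.2, -1.7, 21], "twist": [0.004, -0.003, 0]},
  {"jaw": 1, "linear": [-2.2, -1.7, 21], "twist": [0.004, -0.003, 0]},
  {"jaw": 1, "linear": [-2.2, -1.7, 21], "twist": [0.004, -0.003, 0]},
  {"jaw": 1, "linear": [-2.2, -1.7, 21], "twist": [0.004, -0.003, 0]},
], grip_force=50)

```text
t: 4.08
tcp_pos: [456.8, 294.1, 3.0]
orientation: [-179.9, 0.1, 83.4]
force: [-0.3, -0.5, -1.1]
opening: 0.001
finger_force: 0.0
```

```bash
python3 - <<'E'
from h import *
plan((458.6,294,180,83.2),(581,14,250,89))
E
```

```text
t 4.08 tcp [456.8 294.1   3. ] [-1.7987e+02  5.0000e-02  8.3420e+01] open 0.001 F [-0.3 -0.5 -1.1] M [-0.05 -0.02  0.01] j7 -66
(458.6, 294, 180, 83.2) lin [-1.00e-01  1.40e+00 -1.77e+02] tw [-0.0023  0.0009  0.0038]
(581, 14, 250, 89) lin [-264.3  155.  -247.1] tw [-0.0024  0.0008 -0.0975]
```

The fingers shut on nothing, so I look at what happened.

```bash
python3 - <<'E'
from h import *
p,d,C=wcloud();save("pics/w2.png",p)
z=C[...,2];m=(z>7)&(z<25)&(d>0)&(p[...,1]>90)
n,l,st,c=cv2.connectedComponentsWithStats(m.astype(np.uint8))
for i in range(1,n):
    if st[i,4]>200: print(st[i],rect(C,l==i),np.median(z[l==i]))
E
```

```text
[ 271  183   21   58 1121] ((460.7578125, 311.36700439453125), (34.132076263427734, 11.974766731262207), 83.06525421142578) 14.33560301226862
```

View pics/w2.png

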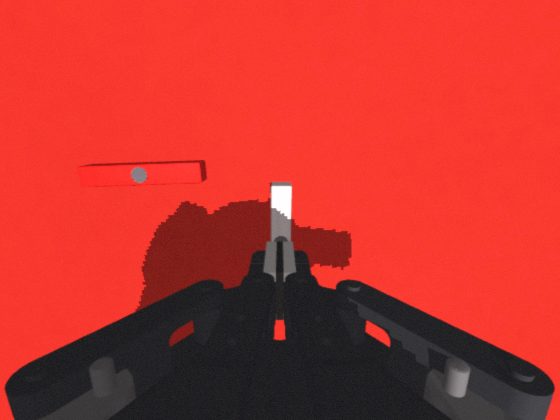

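```bash
python3 - <<'E'
from h import *
p,d,C=wcloud()
print("table",C[100:180:20,300,2].round(1))
s=r.get_state();print(s["opening"],s["finger_force"],s["tcp_pos"],s["force"],r.camera_info("wrist")["T_tool_cam"][:3,3])
for v in (235,240,244,248,252,258,264,270,280,300,318,330): print(v,[(u,C[v,u].round().astype(int).tolist()) for u in (262,268,273,280,287,292,298)])
c=p[215:345,220:340];save("pics/w2c.png",cv2.resize(c,(600,600),interpolation=cv2.INTER_CUBIC))
E
```

```text
table [ 0.3  0.4 -0.   0.3]
0.0013875370487989895 0.0 [456.763288   294.10708651   3.00559628] [ 0.68304859 -0.68812762  0.37227408] [  66.2905999     0.79878944 -175.22830256]
235 [(262, [446, 295, 2]), (268, [450, 294, 1]), (273, [454, 299, 14]), (280, [459, 298, 14]), (287, [463, 297, 14]), (292, [466, 292, 1]), (298, [470, 291, 0])]
240 [(262, [446, 291, 0]), (268, [450, 290, 0]), (273, [454, 296, 15]), (280, [458, 295, 14]), (287, [462, 294, 15]), (292, [465, 288, 0]), (298, [469, 288, 1])]
244 [(262, [446, 288, 1]), (268, [453, 305, 43]), (273, [456, 305, 45]), (280, [459, 305, 44]), (287, [463, 304, 44]), (292, [465, 304, 45]), (298, [469, 285, 0])]
248 [(262, [445, 285, 0]), (268, [454, 305, 49]), (273, [456, 305, 48]), (280, [459, 304, 48]), (287, [463, 304, 48]), (292, [465, 304, 49]), (298, [469, 283, 1])]
252 [(262, [450, 301, 44]), (268, [454, 305, 54]), (273, [456, 305, 54]), (280, [459, 305, 54]), (287, [463, 304, 54]), (292, [465, 304, 53]), (298, [468, 299, 45])]
258 [(262, [450, 301, 51]), (268, [454, 305, 61]), (273, [456, 305, 60]), (280, [459, 304, 60]), (287, [4
[... 364 characters left out ...]
71]), (298, [467, 300, 64])]
280 [(262, [453, 307, 82]), (268, [455, 306, 81]), (273, [457, 306, 82]), (280, [459, 301, 73]), (287, [462, 305, 81]), (292, [464, 305, 81]), (298, [466, 306, 83])]
300 [(262, [455, 311, 102]), (268, [455, 306, 94]), (273, [456, 299, 83]), (280, [458, 292, 73]), (287, [461, 302, 88]), (292, [463, 309, 100]), (298, [465, 310, 102])]
318 [(262, [455, 312, 111]), (268, [455, 303, 99]), (273, [455, 291, 83]), (280, [457, 283, 73]), (287, [460, 290, 83]), (292, [463, 303, 101]), (298, [465, 309, 109])]
330 [(262, [455, 309, 112]), (268, [455, 298, 99]), (273, [454, 286, 84]), (280, [450, 220, 0]), (287, [460, 286, 84]), (292, [462, 300, 102]), (298, [464, 308, 113])]
```

View pics/w2c.png

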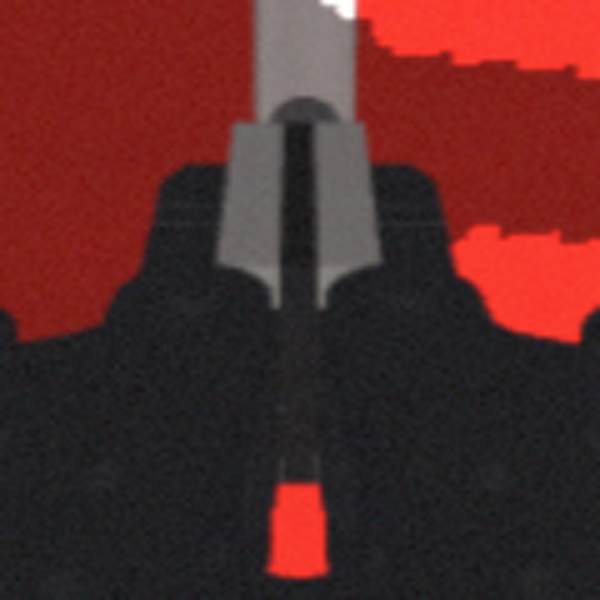

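The finger tips measure about z 43 mm while the reported TCP z is 3. The jaw width in pixels gives the same answer. So the real tips sit about 40 mm behind the reported TCP, and the fingers closed above the bar. I open and go lower in steps, watching the force.

Call:
arm_command([
  {"jaw": 0, "linear": [0, 1.4, 0], "twist": [0, 0, 0]},
  {"jaw": 0, "linear": [0, 1.4, 0], "twist": [0, 0, 0]},
  {"jaw": 0, "linear": [0, 1.4, 0], "twist": [0, 0, 0]},
  {"jaw": 0, "linear": [0, 1.4, 10], "twist": [0, 0, 0]},
  {"jaw": 0, "linear": [0, 1.4, 20], "twist": [0, 0, 0]},
  {"jaw": 0, "linear": [0, 1.4, 20], "twist": [0, 0, 0]},
  {"jaw": 0, "linear": [0, 1.4, 20], "twist": [0, 0, 0]},
])

```text
t: 5.05
tcp_pos: [457.9, 294.0, -17.3]
orientation: [-179.8, 0.1, 83.4]
force: [0.2, 0.7, -0.4]
opening: 0.499
finger_force: 0.0
```

```bash
python3 - <<'E'
from h import *
p,d,C=wcloud()
plan((458.6,294,-37,83.2))
m=(d>0)&(d<150)&(np.abs(C[...,2]-0)<60)&(C[...,2]>5)
m[:, :]&=(np.arange(420)[:,None]<300)
for half in (slice(150,278),slice(282,420)):
    q=C[:,half][m[:,half]];print("finger lowest z",np.percentile(q[:,2],[0,1,5]).round(1) if len(q) else None)
z=C[...,2];m=(z>9)&(z<19)&(d>0)&(p[...,1]>90)&(d>150)
print(rect(C,m),m.sum())
save("pics/w3.png",p)
E
```

```text
t 5.10 tcp [458.1 294.1 -17. ] [-1.7986e+02  5.0000e-02  8.3420e+01] open 0.498 F [ 0.6  0.9 -0.6] M [ 0.09 -0.09 -0.04] j7 -67
(458.6, 294, -37, 83.2) lin [-0.1  0.6 20. ] tw [-0.0024  0.0008  0.0039]
finger lowest z [ 7.7  9.6 13. ]
finger lowest z [11.1 13.3 14.3]
((458.4520568847656, 293.580322265625), (69.984375, 11.671445846557617), 82.92964935302734) 1900
```

View pics/w3.png

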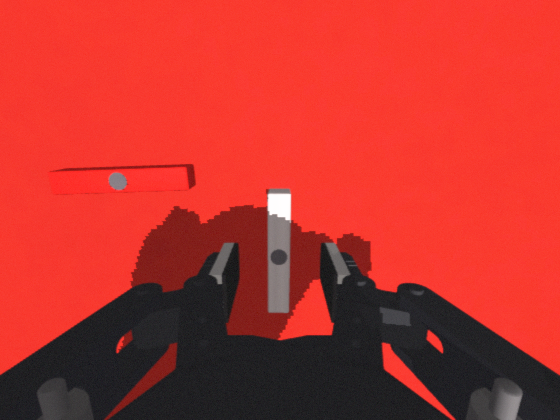

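Call:
arm_command([
  {"jaw": 0, "linear": [0, 0.4, 10], "twist": [0, 0, 0]},
  {"jaw": 0, "linear": [0, 0.4, 18], "twist": [0, 0, 0]},
  {"jaw": 0, "linear": [0, 0.4, 18], "twist": [0, 0, 0]},
  {"jaw": 1, "linear": [0, 0.4, 18], "twist": [0, 0, 0]},
  {"jaw": 1, "linear": [0, 0.4, 18], "twist": [0, 0, 0]},
  {"jaw": 1, "linear": [0, 0.4, 18], "twist": [0, 0, 0]},
  {"jaw": 1, "linear": [0, 0.4, 18], "twist": [0, 0, 0]},
  {"jaw": 1, "linear": [0, 0.4, 18], "twist": [0, 0, 0]},
], grip_force=50)

```text
t: 6.1
tcp_pos: [461.0, 296.6, -31.8]
orientation: [179.9, -0.1, 83.4]
force: [-2.3, -1.4, 18.8]
opening: 0.126
finger_force: 58.4
```

```bash
python3 - <<'E'
from h import *
plan((458.6,294,190,83.2),(540,14,190,89))
E
```

```text
t 6.10 tcp [461.  296.6 -31.8] [ 1.7987e+02 -1.2000e-01  8.3430e+01] open 0.126 F [-2.3 -1.4 18.8] M [-0.34  0.47 -0.01] j7 -68
(458.6, 294, 190, 83.2) lin [  -2.3   -1.6 -221.8] tw [ 0.0023 -0.0022  0.0039]
(540, 14, 190, 89) lin [-271.2  111.3 -222.1] tw [ 0.0024 -0.002  -0.0973]
```

The bar is gripped (opening 0.126), and the fingertips touch the table at TCP z ≈ -32. I lift it and go to a viewing pose beside the mill.

```bash
python3 - <<'E'
from h import *
plan((458.6,294,150,83.2),(581,-60,190,89))
E
```

```text
t 6.10 tcp [461.  296.6 -31.8] [ 1.7987e+02 -1.2000e-01  8.3430e+01] open 0.126 F [-2.3 -1.4 18.8] M [-0.34  0.47 -0.01] j7 -68
(458.6, 294, 150, 83.2) lin [  -2.4   -1.7 -181.8] tw [ 0.0023 -0.0022  0.0039]
(581, -60, 190, 89) lin [-340.   160.5 -222.1] tw [ 0.0024 -0.002  -0.0973]
```

Call:
arm_command([
  {"jaw": 1, "linear": [0, 0, -30], "twist": [0, 0, 0]},
  {"jaw": 1, "linear": [0, 0, -80], "twist": [0, 0, 0]},
  {"jaw": 1, "linear": [0, 0, -140], "twist": [0, 0, 0]},
  {"jaw": 1, "linear": [0, 0, -190], "twist": [0, 0, 0]},
  {"jaw": 1, "linear": [-50, 24, -222], "twist": [0, 0, -0.03]},
  {"jaw": 1, "linear": [-100, 47, -222], "twist": [0.002, -0.002, -0.097]},
  {"jaw": 1, "linear": [-150, 71, -222], "twist": [0.002, -0.002, -0.097]},
  {"jaw": 1, "linear": [-200, 94, -222], "twist": [0.002, -0.002, -0.097]},
  {"jaw": 1, "linear": [-250, 118, -222], "twist": [0.002, -0.002, -0.097]},
  {"jaw": 1, "linear": [-300, 142, -222], "twist": [0.002, -0.002, -0.097]},
  {"jaw": 1, "linear": [-340, 160, -222], "twist": [0.002, -0.002, -0.097]},
  {"jaw": 1, "linear": [-340, 160, -222], "twist": [0.002, -0.002, -0.097]},
  {"jaw": 1, "linear": [-340, 160, -222], "twist": [0.002, -0.002, -0.097]},
])

```text
t: 7.72
tcp_pos: [578.2, -61.2, 186.0]
orientation: [-179.6, 0.1, 89.0]
force: [0.6, 0.3, -0.9]
opening: 0.119
finger_force: 51.3
```

```bash
python3 - <<'E'
from h import *
plan()
p,d,C=wcloud();save("pics/w4.png",p);np.savez("w4.npz",p=p,d=d,C=C)
z=C[...,2];m=(z>110)&(z<121)&(d>200)
q=C[m];print("rim",cv2.minEnclosingCircle(q[:,:2].astype(np.float32)),np.median(q[:,2]),m.sum())
pi=p.astype(int);R,G,B=pi[...,0],pi[...,1],pi[...,2]
c=np.array(cv2.minEnclosingCircle(q[:,:2].astype(np.float32))[0])
for n,mm in dict(red=m&(R>G+60),green=m&(G>R+25)&(G>B+15),black=m&(R<75)&(G<75)&(B<75)).items():
    k,l,st,ce=cv2.connectedComponentsWithStats(mm.astype(np.uint8))
    for i in range(1,k):
        if st[i,4]>12:
            w=C[l==i].mean(0)[:2]-c;print(n,st[i],w.round(1),np.hypot(*w).round(1),np.degrees(np.arctan2(w[1],w[0])).round(1))
b=(z>215)&(z<260)&(d>0)&(R>90)&(np.abs(C[...,0]-581)<14)
print("bar",rect(C,b),np.median(z[b]),b.sum())
E
```

```text
t 7.72 tcp [578.2 -61.2 186. ] [-1.7964e+02  8.0000e-02  8.8980e+01] open 0.119 F [ 0.6  0.3 -0.9] M [0.06 0.   0.06] j7 -10
rim ((582.0159912109375, 12.133177757263184), 69.77852630615234) 115.18699753588726 15476
red [278  24   8  17 131] [ 0.7 62.4] 62.4 89.3
red [279 188   6  11  66] [ -1.2 -61.6] 61.6 -91.1
green [217  51  15  16 112] [-43.8  45. ] 62.8 134.2
green [328 167  12  13  84] [ 43.3 -44.9] 62.4 -46.0
black [199 117  11   4  44] [-63.1   1.2] 63.1 178.9
bar ((582.4381713867188, -63.22339630126953), (26.71090316772461, 70.21199798583984), 6.120192527770996) 231.99342697302126 2899
```

View pics/w4.png

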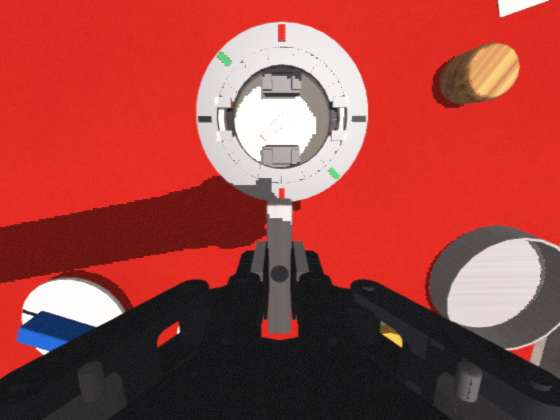

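```bash
python3 - <<'E'
from h import *
f=np.load("w4.npz");p,d,C=f["p"].astype(int),f["d"],f["C"];z=C[...,2]
m=(abs(z-232)<3.5)&(p[...,0]>85);m[:,:262]=0;m[:,298:]=0;m[:205]=0
m=cv2.morphologyEx(m.astype(np.uint8),cv2.MORPH_OPEN,np.ones((3,3)))>0
k,l,st,_=cv2.connectedComponentsWithStats(m.astype(np.uint8));i=1+np.argmax(st[1:,4]);m=l==i
print(st[i],rect(C,m),np.median(z[m]))
rows=np.arange(st[i,1]+2,st[i,1]+st[i,3]-2);mid=[np.mean(C[v][m[v]][:,:2],0) for v in rows];w=[np.ptp(C[v][m[v]][:,0]) for v in rows]
mid=np.array(mid);g=np.array(w)<14;a=np.polyfit(mid[g,1],mid[g,0],1);print("w",np.median(w),"dir",90-np.degrees(np.arctan(a[0])),"x at y=-61.2",np.polyval(a,-61.2),"ends y",mid[0],mid[-1],"slope z",np.polyfit(C[m][:,1],C[m][:,2],1)[0])
print("dot",C[268:279,276:285].reshape(-1,3).mean(0),p[273,280],p[250,280])
plan((581.5,13.5,186,89))
E
```

```text
[ 267  205   26   65 1493] ((579.6246337890625, -45.380157470703125), (32.70892333984375, 11.920780181884766), 88.16748809814453) 231.96308456614415
w 11.4380119368426 dir 88.52614750111843 x at y=-61.2 579.1954440274573 ends y [579.99076085 -30.19867228] [579.19759183 -60.69828751] slope z -0.006355525362530038
dot [579.64113666 -63.6672089  232.46703789] [52 49 54] [109 103 102]
t 7.78 tcp [578.3 -60.1 186.3] [-1.7966e+02  8.0000e-02  8.9100e+01] open 0.124 F [-1.   0.3 -0.5] M [ 0.01 -0.04 -0.03] j7 -10
(581.5, 13.5, 186, 89) lin [73.6  2.1  0.2] tw [-0.0059  0.0014  0.0018]
```

Call:
arm_command([
  {"jaw": 1, "linear": [40, 0.7, 10], "twist": [-0.006, 0, -0.01]},
  {"jaw": 1, "linear": [76, 1.3, 40], "twist": [-0.006, 0, -0.01]},
  {"jaw": 1, "linear": [76, 1.3, 80], "twist": [-0.006, 0, -0.01]},
  {"jaw": 1, "linear": [76, 1.3, 92], "twist": [-0.006, 0, -0.01]},
  {"jaw": 1, "linear": [76, 1.3, 92], "twist": [-0.006, 0, -0.01]},
  {"jaw": 1, "linear": [76, 1.3, 92], "twist": [-0.006, 0, -0.01]},
])

```text
t: 8.52
tcp_pos: [582.7, 13.5, 96.4]
orientation: [179.7, 0.2, 89.5]
force: [-0.4, -0.0, -1.3]
opening: 0.121
finger_force: 51.3
```

```bash
python3 - <<'E'
from h import *
plan()
p,d,C=wcloud();save("pics/w5.png",p);np.savez("w5.npz",p=p,d=d,C=C)
z=C[...,2];m=(z>112)&(z<119)&(d>100)
m[:, :]&=((p.max(-1).astype(int)-p.min(-1))<30)
# known-radius outer fit from farthest points
q=C[m][:,:2];c=np.array([582,12.]);rr=np.hypot(*(q-c).T);q=q[(rr<75)];
ang=np.degrees(np.arctan2(*(q-c).T[::-1])).astype(int)
e=np.array([q[ang==a][np.argmax(np.hypot(*(q[ang==a]-c).T))] for a in range(-180,180,2) if (ang==a).sum()>5])
from scipy.optimize import least_squares
for R in (69,): s=least_squares(lambda t:np.hypot(*(e-t[:2]).T)-R,[582,12],loss="soft_l1");print("centre",s.x,len(e),s.fun.std())
b=(abs(z-(d*0+138))<5)&(abs(C[...,0]-582)<12)
print("bar?",[ (v,C[v,280].round(1)) for v in range(170,300,15)])
E
```

```text
t 8.53 tcp [582.7  13.5  96.4] [1.7975e+02 1.5000e-01 8.9500e+01] open 0.121 F [-0.4 -0.  -1.3] M [-0.02  0.02 -0.  ] j7 -21
centre [581.63952161  12.73260406] 134 6.1487094910854925
bar? [(170, array([584.2,  57.6, 113.7])), (185, array([584.4,  42.7,  79.9])), (200, array([584. ,  45.4, 132.3])), (215, array([583.9,  40.8, 142.5])), (230, array([583.8,  33.4, 142.6])), (245, array([583.8,  25.6, 142.2])), (260, array([583.7,  18.3, 143.3])), (275, array([583.6,  10. , 142.8])), (290, array([583.6,   1.8, 143.1]))]
```

View pics/w5.png

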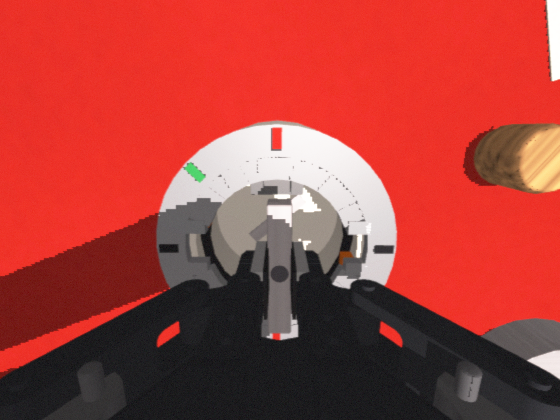

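```bash
python3 - <<'E'
from h import *
f=np.load("w5.npz");p,d,C=f["p"].astype(int),f["d"],f["C"];z=C[...,2]
a,b=C[246:251,165:175].reshape(-1,3).mean(0),C[247:252,380:390].reshape(-1,3).mean(0);print("black",a,b,(a+b)/2,np.degrees(np.arctan2(*(b-a)[1::-1])))
print("red",C[135:145,275:279].reshape(-1,3).mean(0))
m=(abs(z-142.5)<2.5)&(p[...,0]>60);m[:,:262]=0;m[:,298:]=0;m[:200]=0
for v in (212,225,238,262,280,300,320):
    u=np.where(m[v])[0];print(v,u.min(),u.max(),C[v][m[v]].mean(0).round(1),np.ptp(C[v][m[v]][:,0]).round(1))
print("end rows",C[198:212:2,280].round(0).tolist(),C[310:345:4,280].round(0).tolist(), "dot",C[273,279])
E
```

```text
black [521.24557289  14.72668205 119.04971956] [644.50545646  11.41400975 115.99919823] [582.87551468  13.0703459  117.5244589 ] -1.5394827446283423
red [582.51553673  73.92581172 115.96779501]
212 267 292 [583.7  42.2 142.2] 11.7
225 267 292 [583.6  35.8 142.3] 11.8
238 267 291 [583.3  29.3 142.3] 11.5
262 269 290 [583.4  16.9 142.6] 10.2
280 269 290 [583.3   7.3 142.8] 10.4
300 269 290 [583.3  -4.1 142.7] 10.6
320 268 290 [582.9 -15.8 142.7] 11.4
end rows [[584.0, 26.0, 46.0], [584.0, 45.0, 132.0], [584.0, 46.0, 137.0], [584.0, 46.0, 141.0], [584.0, 45.0, 141.0], [584.0, 44.0, 142.0], [584.0, 43.0, 142.0]] [[583.0, -9.0, 144.0], [583.0, -12.0, 143.0], [583.0, -14.0, 144.0], [583.0, -17.0, 143.0], [583.0, -20.0, 142.0], [583.0, -22.0, 143.0], [583.0, -47.0, 115.0], [583.0, -49.0, 116.0], [583.0, 23.0, 204.0]] dot [583.13643254  10.73685461 142.14465286]
```

Call:
arm_command([
  {"jaw": 1, "linear": [1, -1.2, 10], "twist": [0.004, -0.002, 0]},
  {"jaw": 1, "linear": [1, -1.2, 25], "twist": [0.004, -0.002, 0]},
  {"jaw": 1, "linear": [1, -1.2, 40], "twist": [0.004, -0.002, 0]},
  {"jaw": 1, "linear": [1, -1.2, 46], "twist": [0.004, -0.002, 0]},
  {"jaw": 1, "linear": [1, -1.2, 46], "twist": [0.004, -0.002, 0]},
])

```text
t: 9.2
tcp_pos: [579.7, 14.6, 48.1]
orientation: [-179.8, 0.3, 89.6]
force: [0.4, 0.8, -0.9]
opening: 0.126
finger_force: 51.3
```

Call:
arm_command([
  {"jaw": 1, "linear": [0, 0, 1], "twist": [0, 0, 0]},
  {"jaw": 1, "linear": [0, 0, 2], "twist": [0, 0, 0]},
  {"jaw": 1, "linear": [0, 0, 2], "twist": [0, 0, 0]},
])

```text
t: 9.57
tcp_pos: [580.3, 14.6, 47.4]
orientation: [-179.9, 0.3, 89.6]
force: [-1.3, -0.5, 4.2]
opening: 0.125
finger_force: 51.9
```

Call:
arm_command([
  {"jaw": 0.4, "linear": [0, 0, 0], "twist": [0, 0, 0]},
  {"jaw": 0.4, "linear": [0, 0, 0], "twist": [0, 0, 0]},
  {"jaw": 0.4, "linear": [0, 0, 0], "twist": [0, 0, 0]},
  {"jaw": 0.4, "linear": [0, 0, -20], "twist": [0, 0, 0]},
  {"jaw": 0.4, "linear": [0, 0, -60], "twist": [0, 0, 0]},
  {"jaw": 0.4, "linear": [-20, 0, -110], "twist": [0, 0, 0]},
  {"jaw": 0.4, "linear": [-70, 0, -140], "twist": [0, 0, 0]},
  {"jaw": 0.4, "linear": [-70, 0, -140], "twist": [0, 0, 0]},
  {"jaw": 0.4, "linear": [-70, 0, -140], "twist": [0, 0, 0]},
])

```text
t: 10.7
tcp_pos: [580.0, -54.7, 188.0]
orientation: [-179.9, 0.3, 89.5]
force: [0.2, 0.4, 0.2]
opening: 0.298
finger_force: 0.0
```

```bash
python3 - <<'E'
from h import *
p,d,C=wcloud();save("pics/w6.png",cv2.resize(p[0:230,160:400],(720,600)));np.savez("w6.npz",p=p,d=d,C=C)
z=C[...,2];c=np.array([582.,12.5])
m=(abs(z-93)<4)&(np.hypot(C[...,0]-c[0],C[...,1]-c[1])<42)
k,l,st,_=cv2.connectedComponentsWithStats(m.astype(np.uint8));i=1+np.argmax(st[1:,4]);m=l==i
print("bar",st[i],rect(C,m),np.median(z[m]))
rim=(z>110)&(z<121)&(d>200);print("rim",cv2.minEnclosingCircle(C[rim][:,:2].astype(np.float32)))
pi=p.astype(int);R,G,B=pi[...,0],pi[...,1],pi[...,2]
for n,mm in dict(red=rim&(R>G+60),green=rim&(G>R+25)&(G>B+15)).items():
    k,l,st,ce=cv2.connectedComponentsWithStats(mm.astype(np.uint8))
    for i in range(1,k):
        if st[i,4]>12: print(n,C[l==i].mean(0).round(1))
plan((484,-271,200,27.7))
E
```

```text
bar [ 273   86   14   81 1098] ((581.5765380859375, 11.590387344360352), (69.40985870361328, 11.83110523223877), 89.12984466552734) 93.31082959310203
rim ((581.8557739257812, 12.117258071899414), 69.79029846191406)
red [582.6  74.7 115.7]
red [580.8 -50.1 115.8]
green [538.3  57.  115.6]
green [625.  -32.8 115.7]
t 10.75 tcp [579.5 -53.5 187.2] [-179.84    0.22   89.62] open 0.299 F [ 0.4 -0.1 -0.7] M [0.01 0.   0.06] j7 -10
(484, -271, 200, 27.7) lin [-218.2  -94.   -11.7] tw [-5.0000e-04  5.0000e-03  1.0807e+00]
```

View pics/w6.png

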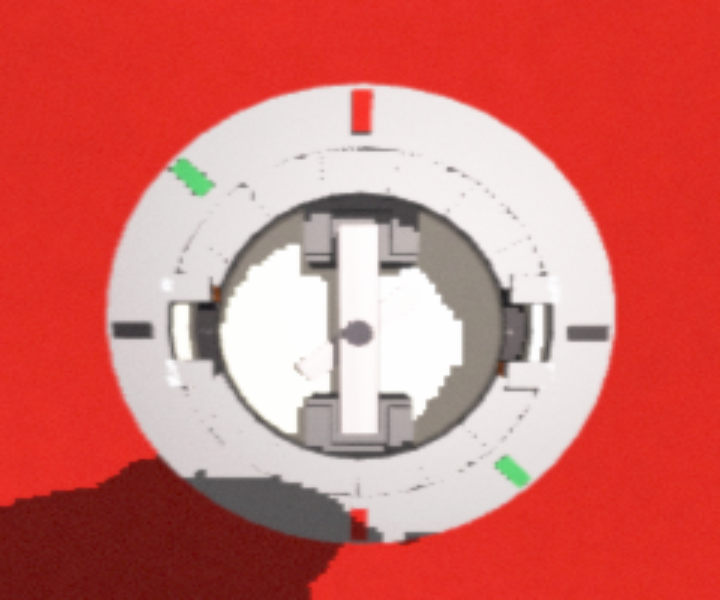

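The bar lies in both notches with its top at 93.3 mm, as it should. The mill centre is (581.7, 12.2) and its x axis points at about -0.9°. Next I go for the small lid.

```bash
python3 - <<'E'
from h import *
plan((440,-294,180,27.7))
E
```

```text
t 10.75 tcp [579.5 -53.5 187.2] [-179.84    0.22   89.62] open 0.299 F [ 0.4 -0.1 -0.7] M [0.01 0.   0.06] j7 -10
(440, -294, 180, 27.7) lin [-241.4 -137.8    8.5] tw [-5.0000e-04  5.0000e-03  1.0807e+00]
```

Call:
arm_command([
  {"jaw": -0.1, "linear": [-241, -138, 8], "twist": [0, 0.005, 1.081]},
  {"jaw": -0.1, "linear": [-241, -138, 8], "twist": [0, 0.005, 1.081]},
  {"jaw": -0.1, "linear": [-241, -138, 8], "twist": [0, 0.005, 1.081]},
  {"jaw": -0.1, "linear": [-241, -138, 8], "twist": [0, 0.005, 1.081]},
  {"jaw": -0.1, "linear": [-241, -138, 8], "twist": [0, 0.005, 1.081]},
  {"jaw": -0.1, "linear": [-241, -138, 8], "twist": [0, 0.005, 1.081]},
  {"jaw": -0.1, "linear": [-241, -138, 8], "twist": [0, 0.005, 1.081]},
  {"jaw": -0.1, "linear": [-241, -138, 8], "twist": [0, 0.005, 1.081]},
])

```text
t: 11.75
tcp_pos: [440.6, -292.8, 180.0]
orientation: [-180.0, 0.0, 27.9]
force: [0.2, 0.9, 0.0]
opening: 0.549
finger_force: 0.0
```

```bash
cat >> h.py <<'E'
def lidpose(p,d,C,zt,near,rad=80):
    "grip-bar top rectangle and black line marks, given top height"
    z=C[...,2];pi=p.astype(int);m=(abs(z-zt)<4)&(pi[...,2]>pi[...,0]+40)&(np.hypot(C[...,0]-near[0],C[...,1]-near[1])<rad)
    k,l,st,_=cv2.connectedComponentsWithStats(m.astype(np.uint8));i=1+np.argmax(st[1:,4])
    print("grip",rect(C,l==i),np.median(z[l==i]),st[i])
    zf=zt-28;m=(abs(z-zf)<4)&(pi.min(-1)>90)&(np.hypot(C[...,0]-near[0],C[...,1]-near[1])<rad)
    if m.sum()>50: print("flange",cv2.minEnclosingCircle(C[m][:,:2].astype(np.float32)),np.median(z[m]))
E
python3 - <<'E'
from h import *
p,d,C=wcloud();lidpose(p,d,C,50,(484,-271))
pi=p.astype(int);m=(abs(C[...,2]-22)<5)&(pi.max(-1)<80)&(np.hypot(C[...,0]-484,C[...,1]+271)<54)
k,l,st,_=cv2.connectedComponentsWithStats(m.astype(np.uint8))
for i in range(1,k):
    if st[i,4]>8: print("black",st[i],C[l==i].mean(0).round(1))
plan((484,-271,100,27.7))
E
```

```text
grip ((486.07452392578125, -273.4431457519531), (69.03585815429688, 17.353055953979492), 27.623416900634766) 50.22534603372742 [ 274  111   18   69 1127]
flange ((485.9006652832031, -273.8924560546875), 54.0126838684082) 22.328064804621988
black [282 181   2   9  18] [ 445.8 -295.4   23.2]
t 11.80 tcp [ 440.6 -293.1  180.2] [-1.7997e+02  2.0000e-02  2.7880e+01] open 0.546 F [-0.2  0.9 -0.1] M [ 0.02  0.01 -0.01] j7 -38
(484, -271, 100, 27.7) lin [48.7  0.8 80.2] tw [-0.0005  0.0004  0.0031]
```

```bash
python3 - <<'E'
from h import *
plan((486,-273.6,50,27.6))
E
```

```text
t 11.80 tcp [ 440.6 -293.1  180.2] [-1.7997e+02  2.0000e-02  2.7880e+01] open 0.546 F [-0.2  0.9 -0.1] M [ 0.02  0.01 -0.01] j7 -38
(486, -273.6, 50, 27.6) lin [ 49.3   4.1 130.2] tw [-0.0005  0.0004  0.0049]
```

Call:
arm_command([
  {"jaw": -0.1, "linear": [49, 4, 50], "twist": [0, 0, 0.005]},
  {"jaw": -0.1, "linear": [49, 4, 100], "twist": [0, 0, 0.005]},
  {"jaw": -0.1, "linear": [49, 4, 130], "twist": [0, 0, 0.005]},
  {"jaw": -0.1, "linear": [49, 4, 130], "twist": [0, 0, 0.005]},
  {"jaw": -0.1, "linear": [49, 4, 130], "twist": [0, 0, 0.005]},
])

```text
t: 12.42
tcp_pos: [486.6, -275.8, 51.8]
orientation: [179.9, -0.1, 27.4]
force: [0.1, 0.1, 0.3]
opening: 0.549
finger_force: 0.0
```

```bash
python3 - <<'E'
from h import *
p,d,C=wcloud();lidpose(p,d,C,50,(486,-273.6))
plan((486,-273.6,-5,27.6))
E
```

```text
grip ((486.2182922363281, -272.9928894042969), (69.78629302978516, 17.269330978393555), 27.777759552001953) 50.28657214398508 [ 260  180   28  102 2670]
flange ((486.07196044921875, -273.69525146484375), 54.03771209716797) 22.342742433937843
t 12.47 tcp [ 487.  -276.3   52.5] [ 1.798e+02 -1.000e-01  2.735e+01] open 0.547 F [0.6 0.1 0. ] M [-0.09 -0.01  0.  ] j7 -48
(486, -273.6, -5, 27.6) lin [ 0.3 -3.  57.5] tw [ 0.0035 -0.0017 -0.0043]
```

Call:
arm_command([
  {"jaw": -0.1, "linear": [0.3, -3, 30], "twist": [0.0035, -0.002, -0.006]},
  {"jaw": -0.1, "linear": [0.3, -3, 50], "twist": [0.0035, -0.002, -0.006]},
  {"jaw": -0.1, "linear": [0.3, -3, 58], "twist": [0.0035, -0.002, -0.006]},
  {"jaw": -0.1, "linear": [0.3, -3, 58], "twist": [0.0035, -0.002, -0.006]},
  {"jaw": 1, "linear": [0.3, -3, 58], "twist": [0.0035, -0.002, -0.006]},
  {"jaw": 1, "linear": [0.3, -3, 58], "twist": [0.0035, -0.002, -0.006]},
  {"jaw": 1, "linear": [0.3, -3, 58], "twist": [0.0035, -0.002, -0.006]},
  {"jaw": 1, "linear": [0.3, -3, 58], "twist": [0.0035, -0.002, -0.006]},
  {"jaw": 1, "linear": [0.3, -3, 58], "twist": [0.0035, -0.002, -0.006]},
], grip_force=80)

```text
t: 13.6
tcp_pos: [485.2, -273.4, -6.4]
orientation: [-179.9, 0.1, 27.7]
force: [-0.6, 0.7, 5.6]
opening: 0.189
finger_force: 81.5
```

```bash
python3 - <<'E'
from h import *
p,d,C=wcloud();lidpose(p,d,C,50,(486,-273.6))
plan((486,-273.6,170,27.6),(582,12,170,-0.9))
E
```

```text
grip ((487.4532165527344, -272.9866638183594), (68.22157287597656, 17.39936065673828), 28.02606201171875) 50.2593126324018 [ 259  202   40  138 5041]
flange ((486.6350402832031, -273.7483215332031), 53.814178466796875) 22.3405770613397
t 13.65 tcp [ 485.2 -273.4   -6.4] [-1.7993e+02  7.0000e-02  2.7670e+01] open 0.200 F [-0.3  0.8  6.4] M [-0.02  0.02  0.04] j7 -50
(486, -273.6, 170, 27.6) lin [   0.4    0.3 -176.4] tw [-0.0012  0.0012  0.0012]
(582, 12, 170, -0.9) lin [ 218.  -208.  -176.4] tw [-0.0008  0.0014  0.4986]
```

```bash
python3 - <<'E'
from h import *
plan((476,14,270,-0.9))
E
```

```text
t 13.65 tcp [ 485.2 -273.4   -6.4] [-1.7993e+02  7.0000e-02  2.7670e+01] open 0.200 F [-0.3  0.8  6.4] M [-0.02  0.02  0.04] j7 -50
(476, 14, 270, -0.9) lin [ 124.9 -259.1 -276.2] tw [-0.0008  0.0014  0.4986]
```

Call:
arm_command([
  {"jaw": 1, "linear": [0, 0, -20], "twist": [0, 0, 0]},
  {"jaw": 1, "linear": [0, 0, -60], "twist": [0, 0, 0]},
  {"jaw": 1, "linear": [0, 0, -110], "twist": [0, 0, 0]},
  {"jaw": 1, "linear": [0, 0, -160], "twist": [0, 0, 0.1]},
  {"jaw": 1, "linear": [15, -30, -205], "twist": [0, 0, 0.2]},
  {"jaw": 1, "linear": [35, -72, -240], "twist": [0, 0, 0.3]},
  {"jaw": 1, "linear": [60, -124, -270], "twist": [0, 0, 0.4]},
  {"jaw": 1, "linear": [84, -175, -276], "twist": [0, 0, 0.499]},
  {"jaw": 1, "linear": [108, -225, -276], "twist": [0, 0.001, 0.499]},
  {"jaw": 1, "linear": [125, -259, -276], "twist": [0, 0.001, 0.499]},
  {"jaw": 1, "linear": [125, -259, -276], "twist": [0, 0.001, 0.499]},
  {"jaw": 1, "linear": [125, -259, -276], "twist": [0, 0.001, 0.499]},
  {"jaw": 1, "linear": [125, -259, -276], "twist": [0, 0.001, 0.499]},
])

```text
t: 15.28
tcp_pos: [475.2, 12.2, 268.8]
orientation: [-179.9, 0.2, -1.1]
force: [-0.5, -0.3, -1.5]
opening: 0.194
finger_force: 80.5
```

```bash
cat >> h.py <<'E'
def marks(p,C,near=(582,12)):
    z=C[...,2];rim=(z>108)&(z<123)&(np.hypot(C[...,0]-near[0],C[...,1]-near[1])<76)
    print("rim",cv2.minEnclosingCircle(C[rim][:,:2].astype(np.float32)),np.median(z[rim]))
    R,G,B=(p[...,i].astype(int) for i in range(3))
    for n,mm in dict(red=rim&(R>G+60)&(np.hypot(C[...,0]-near[0],C[...,1]-near[1])<67),green=rim&(G>R+25)&(G>B+15),black=rim&(p.max(-1)<80)).items():
        k,l,st,ce=cv2.connectedComponentsWithStats(mm.astype(np.uint8))
        for i in range(1,k):
            if st[i,4]>8: w=C[l==i].mean(0);print(" ",n,st[i,4],w.round(1),"r",np.hypot(*(w[:2]-near)).round(1))
E
python3 - <<'E'
from h import *
plan((582,12,180,-0.9))
s=r.get_state()["tcp_pos"];p,d,C=wcloud();lidpose(p,d,C,s[2]+56.4,s[:2],90);marks(p,C)
E
```

```text
t 15.28 tcp [475.2  12.2 268.8] [-179.92    0.19   -1.1 ] open 0.194 F [-0.5 -0.3 -1.5] M [-0.01  0.05  0.02] j7 -98
(582, 12, 180, -0.9) lin [107.   -1.7  88.5] tw [-0.0013  0.0033 -0.0036]
grip ((478.0095520019531, 11.603219032287598), (17.857908248901367, 68.1895751953125), 89.264404296875) 325.41500963152913 [ 259  202   41  138 5071]
flange ((476.69659423828125, 11.522488594055176), 53.941612243652344) 297.4504013663677
rim ((581.9683837890625, 11.87565803527832), 69.7061538696289) 115.22758837469172
  red 52 [582.6  73.7 115.7] r 61.7
  red 58 [580.7 -49.8 115.8] r 61.8
  green 60 [625.5 -33.  116. ] r 62.6
  green 47 [538.1  56.9 115.9] r 62.8
  black 18 [634.4  11.7 110.9] r 52.4
  black 30 [611.9  37.2 110.5] r 39.1
  black 10 [617.6  -7.  109.6] r 40.4
  black 9 [519.4  12.9 115.9] r 62.6
```

Call:
arm_command([
  {"jaw": 1, "linear": [50, -1.2, 20], "twist": [-0.001, 0.003, 0.002]},
  {"jaw": 1, "linear": [105, -2.4, 50], "twist": [-0.001, 0.003, 0.002]},
  {"jaw": 1, "linear": [105, -2.4, 100], "twist": [-0.001, 0.003, 0.002]},
  {"jaw": 1, "linear": [105, -2.4, 138], "twist": [-0.001, 0.003, 0.002]},
  {"jaw": 1, "linear": [105, -2.4, 138], "twist": [-0.001, 0.003, 0.002]},
  {"jaw": 1, "linear": [105, -2.4, 138], "twist": [-0.001, 0.003, 0.002]},
  {"jaw": 1, "linear": [105, -2.4, 138], "twist": [-0.001, 0.003, 0.002]},
])

```text
t: 16.2
tcp_pos: [582.3, 15.0, 133.5]
orientation: [-180.0, -0.3, -1.1]
force: [0.0, -0.1, -1.2]
opening: 0.192
finger_force: 80.5
```

```bash
python3 - <<'E'
from h import *
plan()
s=r.get_state()["tcp_pos"];p,d,C=wcloud();lidpose(p,d,C,s[2]+56.4,s[:2],90);marks(p,C)
p,d=r.camera("top");C=cloud(d,r.camera_info("top"));print("top:");lidpose(p,d,C,s[2]+56.4,s[:2],90);marks(p,C,(580.7,14.3))
z=np.load("top.npz");print("top before");marks(z["p"],np.load("C.npy"),(580.7,14.3))
E
```

```text
t 16.20 tcp [582.3  15.  133.5] [-179.96   -0.3    -1.08] open 0.192 F [ 0.  -0.1 -1.2] M [ 0.07  0.02 -0.03] j7 -108
grip ((584.522216796875, 14.29089641571045), (17.757099151611328, 68.11141204833984), 89.61305236816406) 190.0018117150859 [ 259  202   41  138 5062]
flange ((583.544677734375, 14.213589668273926), 53.82929992675781) 162.19394677993006
rim ((583.00390625, 11.79316520690918), 69.4757080078125) 115.35051364828072
  red 14 [581.4 -54.3 115.8] r 66.3
  green 136 [625.3 -32.7 115.9] r 62.2
  black 12 [640.3  11.1 115.8] r 58.3
top:Traceback (most recent call last):
  File "<stdin>", line 4, in <module>
  File "h.py", line 27, in lidpose
    k,l,st,_=cv2.connectedComponentsWithStats(m.astype(np.uint8));i=1+np.argmax(st[1:,4])
                                                                      ~~~~~~~~~^^^^^^^^^^
    return _wrapfunc(a, 'argmax', axis=axis, out=out, **kwds)
    return bound(*args, **kwds)
ValueError: attempt to get argmax of an empty sequence
```

Call:
arm_command([
  {"jaw": 1, "linear": [-2, 2, 8], "twist": [0, -0.005, 0]},
  {"jaw": 1, "linear": [-2, 2, 14], "twist": [0, -0.005, 0]},
  {"jaw": 1, "linear": [-2, 2, 14], "twist": [0, -0.005, 0]},
  {"jaw": 1, "linear": [-2, 2, 14], "twist": [0, -0.005, 0]},
])

```text
t: 16.8
tcp_pos: [578.0, 13.2, 116.5]
orientation: [-179.9, 0.3, -1.0]
force: [-1.4, -0.2, -1.2]
opening: 0.193
finger_force: 80.5
```

```bash
python3 - <<'E'
from h import *
plan()
s=r.get_state()["tcp_pos"];p,d,C=wcloud();lidpose(p,d,C,s[2]+56.4,s[:2],90);marks(p,C)
E
```

```text
t 16.80 tcp [578.   13.2 116.5] [-179.94    0.28   -1.03] open 0.193 F [-1.4 -0.2 -1.2] M [-0.03  0.03 -0.03] j7 -109
grip ((580.7276611328125, 12.49118423461914), (17.796823501586914, 68.28978729248047), 89.7659683227539) 173.06398019020816 [ 259  202   41  138 5052]
flange ((579.6403198242188, 12.429262161254883), 53.877803802490234) 145.09007144643044
rim ((581.5629272460938, 11.887106895446777), 69.70418548583984) 115.33147850539902
  red 63 [581.1 -52.5 116.1] r 64.5
  red 47 [582.8  77.  115.6] r 65.0
  green 167 [625.3 -32.7 115.8] r 62.2
  black 92 [568.7 -53.5 115.4] r 66.8
```

Call:
arm_command([
  {"jaw": 1, "linear": [1.6, 0.3, 1], "twist": [0, 0.003, 0]},
  {"jaw": 1, "linear": [1.6, 0.3, 1], "twist": [0, 0.003, 0]},
  {"jaw": 1, "linear": [1.6, 0.3, 1], "twist": [0, 0.003, 0]},
])

```text
t: 17.23
tcp_pos: [579.8, 12.8, 115.8]
orientation: [-180.0, 0.1, -1.0]
force: [-0.3, 0.5, -0.5]
opening: 0.195
finger_force: 80.5
```

```bash
python3 - <<'E'
from h import *
plan()
s=r.get_state()["tcp_pos"];p,d,C=wcloud();lidpose(p,d,C,s[2]+56.4,s[:2],90);marks(p,C)
E
```

```text
t 17.23 tcp [579.8  12.8 115.8] [-1.7995e+02  9.0000e-02 -1.0400e+00] open 0.195 F [-0.3  0.5 -0.5] M [-0.03 -0.01  0.  ] j7 -109
grip ((581.9718017578125, 12.185490608215332), (17.785127639770508, 68.69356536865234), 89.61418914794922) 172.26589271867329 [ 259  202   41  138 5056]
flange ((581.1234130859375, 12.114767074584961), 53.88669204711914) 144.37895997098127
rim ((581.5513305664062, 12.274057388305664), 69.68975830078125) 115.30976125627595
  red 49 [582.7  77.  115.8] r 65.0
  red 53 [581.  -52.8 116. ] r 64.8
  green 161 [625.2 -32.7 115.9] r 62.1
  black 108 [569.6 -53.5 115.5] r 66.6
```

Call:
arm_command([
  {"jaw": 1, "linear": [0.3, 0, 3], "twist": [0, 0.001, 0.005]},
  {"jaw": 1, "linear": [0.3, 0, 6], "twist": [0, 0.001, 0.005]},
  {"jaw": 1, "linear": [0.3, 0, 9], "twist": [0, 0.001, 0.005]},
  {"jaw": 1, "linear": [0.3, 0, 12], "twist": [0, 0.001, 0.005]},
  {"jaw": 1, "linear": [0.3, 0, 12], "twist": [0, 0.001, 0.005]},
])

```text
t: 17.9
tcp_pos: [579.7, 12.8, 103.3]
orientation: [-180.0, 0.1, -1.3]
force: [0.2, -0.5, -2.2]
opening: 0.193
finger_force: 80.5
```

```bash
python3 - <<'E'
from h import *
plan()
s=r.get_state()["tcp_pos"];p,d,C=wcloud();lidpose(p,d,C,s[2]+56.4,s[:2],90);marks(p,C)
E
```

```text
t 17.90 tcp [579.7  12.8 103.3] [-1.7996e+02  8.0000e-02 -1.3200e+00] open 0.193 F [ 0.2 -0.5 -2.2] M [0.01 0.02 0.02] j7 -110
grip ((581.9376220703125, 12.129838943481445), (17.716629028320312, 68.41344451904297), 89.2589111328125) 159.8341450279377 [ 259  202   41  138 5069]
flange ((581.0271606445312, 12.222290992736816), 53.92909240722656) 131.93903350472385
rim ((581.4129638671875, 11.947807312011719), 69.83052062988281) 115.38744084937125
  red 102 [580.8 -51.  115.9] r 63.0
  red 107 [583.   74.9 115.7] r 62.9
  green 192 [625.2 -32.6 115.9] r 62.1
  black 14 [639.8  11.8 115.9] r 57.8
  black 404 [566.6 -50.6 115.4] r 64.5
  black 13 [515.2  28.3 115.1] r 68.8
  black 11 [514.8  -1.5 115.4] r 68.5
```

Call:
arm_command([
  {"jaw": 1, "linear": [0.3, 0, 3], "twist": [0, 0.001, 0]},
  {"jaw": 1, "linear": [0.3, 0, 6], "twist": [0, 0.001, 0]},
  {"jaw": 1, "linear": [0.3, 0, 8], "twist": [0, 0.001, 0]},
  {"jaw": 1, "linear": [0.3, 0, 10], "twist": [0, 0.001, 0]},
  {"jaw": 1, "linear": [0.3, 0, 10], "twist": [0, 0.001, 0]},
])

```text
t: 18.58
tcp_pos: [580.1, 12.8, 93.5]
orientation: [-180.0, 0.0, -1.3]
force: [0.1, -0.1, -1.5]
opening: 0.192
finger_force: 80.5
```

Call:
arm_command([
  {"jaw": 1, "linear": [0, 0, 1], "twist": [0, 0, 0]},
  {"jaw": 1, "linear": [0, 0, 2], "twist": [0, 0, 0]},
  {"jaw": 1, "linear": [0, 0, 2], "twist": [0, 0, 0]},
])

```text
t: 18.95
tcp_pos: [580.5, 12.8, 92.7]
orientation: [-180.0, -0.0, -1.3]
force: [-1.9, -0.9, 4.7]
opening: 0.193
finger_force: 81.3
```

```bash
python3 - <<'E'
from h import *
plan()
s=r.get_state()["tcp_pos"];p,d,C=wcloud();lidpose(p,d,C,s[2]+56.4,s[:2],90);marks(p,C)
E
```

```text
t 18.95 tcp [580.5  12.8  92.7] [-1.7998e+02 -4.0000e-02 -1.3400e+00] open 0.193 F [-1.9 -0.9  4.7] M [-0.02  0.58  0.06] j7 -110
grip ((582.9799194335938, 12.10549259185791), (17.77897834777832, 68.10151672363281), 89.19623565673828) 149.21732259590613 [ 259  202   41  138 5075]
flange ((587.4306640625, 10.578239440917969), 64.9205093383789) 121.3124866215865
rim ((581.28955078125, 12.157552719116211), 69.86165618896484) 120.61331029767743
  red 133 [581.  -49.9 115.9] r 61.9
  red 152 [582.8  74.  115.7] r 62.0
  green 216 [625.1 -32.7 115.8] r 62.1
  black 25 [639.6  11.3 115.8] r 57.6
  black 147 [628.   11.5 121.8] r 46.0
  black 612 [569.6 -49.  115.5] r 62.2
  black 11 [525.9  -0.7 116.8] r 57.6
  black 12 [525.1  27.2 115.6] r 58.9
```

The lid sits flat, with its flange top at 121.3 mm. Next comes the clockwise twist, first to about 40°.

Call:
arm_command([
  {"jaw": 1, "linear": [0.05, 0, -0.3], "twist": [0, 0, 0.06]},
  {"jaw": 1, "linear": [0.1, -0.1, -0.3], "twist": [0, 0, 0.12]},
  {"jaw": 1, "linear": [0.2, -0.2, -0.3], "twist": [0, 0, 0.18]},
  {"jaw": 1, "linear": [0.2, -0.2, -0.3], "twist": [0, 0, 0.24]},
  {"jaw": 1, "linear": [0.3, -0.3, -0.3], "twist": [0, 0, 0.3]},
  {"jaw": 1, "linear": [0.4, -0.3, -0.3], "twist": [0, 0, 0.36]},
  {"jaw": 1, "linear": [0.4, -0.4, -0.3], "twist": [0, 0, 0.42]},
  {"jaw": 1, "linear": [0.5, -0.5, -0.3], "twist": [0, 0, 0.48]},
  {"jaw": 1, "linear": [0.5, -0.5, -0.3], "twist": [0, 0, 0.54]},
  {"jaw": 1, "linear": [0.6, -0.6, -0.3], "twist": [0, 0, 0.6]},
  {"jaw": 1, "linear": [0.7, -0.7, -0.3], "twist": [0, 0, 0.66]},
  {"jaw": 1, "linear": [0.7, -0.7, -0.3], "twist": [0, 0, 0.7]},
  {"jaw": 1, "linear": [0.7, -0.7, -0.3], "twist": [0, 0, 0.7]},
], grip_force=100)

```text
t: 20.62
tcp_pos: [581.3, 12.9, 92.7]
orientation: [-180.0, -0.0, -41.5]
force: [-1.9, -1.2, 5.7]
opening: 0.191
finger_force: 97.9
```

```bash
cat >> h.py <<'E'
def check():
    plan();p,d,C=wcloud();lidpose(p,d,C,149,(581.5,12.2),60);marks(p,C,(581.5,12.2))
    z=C[...,2];rr=np.hypot(C[...,0]-581.5,C[...,1]-12.2)
    for m,n in (((p.max(-1)<80)&(rr>42)&(rr<53)&(abs(z-121)<3),"lidline"),):
        k,l,st,_=cv2.connectedComponentsWithStats(m.astype(np.uint8))
        for i in range(1,k):
            if st[i,4]>25: w=C[l==i].mean(0)-[581.5,12.2,0];print(n,st[i,4],w.round(1),"ang %.1f"%np.degrees(np.arctan2(w[1],w[0])))
E
python3 -c "
from h import *
check()"
```

```text
t 20.62 tcp [581.3  12.9  92.7] [-1.7998e+02 -4.0000e-02 -4.1460e+01] open 0.191 F [-1.9 -1.2  5.7] M [-0.2   0.53  0.06] j7 -147
grip ((583.0447998046875, 11.192058563232422), (17.70860481262207, 68.30825805664062), 49.51712417602539) 149.13593377859627 [ 259  202   41  138 5051]
flange ((584.7097778320312, 10.291640281677246), 57.00175476074219) 121.25612681408955
rim ((581.3856201171875, 12.24339771270752), 69.71630859375) 120.56758261377034
  red 192 [580.7 -49.7 115.8] r 62.0
  green 228 [625.2 -32.7 115.9] r 62.7
```

Call:
arm_command([
  {"jaw": 1, "linear": [0, 0, 0], "twist": [0, 0, 0.04]},
  {"jaw": 1, "linear": [0.1, 0, 0], "twist": [0, 0, 0.08]},
  {"jaw": 1, "linear": [0.1, 0, 0], "twist": [0, 0, 0.094]},
  {"jaw": 1, "linear": [0.1, 0, 0], "twist": [0, 0, 0.094]},
  {"jaw": 1, "linear": [0.1, 0, 0], "twist": [0, 0, 0.094]},
  {"jaw": 1, "linear": [0.1, 0, 0], "twist": [0, 0, 0.094]},
])

```text
t: 21.42
tcp_pos: [581.4, 13.0, 92.7]
orientation: [-180.0, -0.0, -46.8]
force: [-2.9, -0.7, 5.5]
opening: 0.191
finger_force: 97.9
```

```bash
python3 -c "
from h import *
check()"
```

```text
t 21.43 tcp [581.4  13.   92.7] [-1.7996e+02 -4.0000e-02 -4.6800e+01] open 0.191 F [-2.9 -0.7  5.5] M [-0.15  0.52  0.17] j7 -152
grip ((583.2933349609375, 10.974212646484375), (17.685216903686523, 67.6839599609375), 44.15896987915039) 149.14885459791387 [ 259  202   41  138 5047]
flange ((584.0973510742188, 10.302038192749023), 56.67026138305664) 121.23653605905801
rim ((581.5291137695312, 12.266560554504395), 69.75476837158203) 120.55496939364627
  red 198 [580.6 -49.7 115.8] r 62.0
  green 226 [625.2 -32.7 115.8] r 62.6
```

The lid angle is -45.8° and the green mark is at -45.8°. It is flat and held steady, so I hand in.

```bash
python3 -c "
from h import *
print(r.hand_in())"
```

```text
the job is handed in; nothing more can be done
None
```

The steel bar lies across both supports, and the small lid sits flat on the mill, twisted clockwise 45° to the green marks and still held there; the job was handed in at 21.4 s, and no verdict came back.

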